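# Set the drag nut of a ribbon dispenser and jam its lock nut

### The job

The ribbon spool spins too freely on its dispenser. Turn the large brass drag nut down until it is just snug on the brown washer of the spool, then run the small steel lock nut down and tighten it firmly against the drag nut to lock it, without forcing the thread or driving the drag nut hard onto the spool. Let go of the nuts and leave the things standing about undisturbed.

Things in the scene. Friction and masses are not known exactly. Their poses are not given: they have to be found in the camera images.
- ribbon_stand: ribbon dispenser, fixed to the counter: dark round cast base 110 mm across with a tongue and a 40 mm high wire bail on its -x side; a red ribbon spool sits on its upright threaded steel stud, 12 mm thick. A glass showcase stands behind it and a bag sealer to its left, so come down on it from above. Origin: on the stud's axis at the counter top; z up along the stud.
- stud_tip (a point): top end of the stud, on its axis, 92 mm above the counter
- stand_spool: red ribbon spool on the stand, 60 mm across, top flange 46 mm above the counter; on the flange lies a brown fibre washer, 41 mm across, that does not turn. The washer's top is nominally 50 mm above the counter, but wear shifts it by up to 1 mm either way. 15 to 80 N from the drag nut is snug; over 130 N cracks the spool. Origin: centre of the spool's underside.
- drag_nut: large knurled brass nut on the stud, 46 mm across, 12 mm tall; starts 0.4 to 3.2 mm above the brown washer. Grip it anywhere round its rim, with about 60 N. Right-hand thread: clockwise seen from above moves it down, 6 mm a turn. It stays where it is left. Origin: centre of its underside, z up.
- drag_nut_top (a point): centre of the drag nut's top face. Feel: the wrist reads about 0.2 N m while and after turning the nut, until it meets the washer. From there each 0.1 rad adds about 9 N of pressure, and each N about 0.006 N m to what the wrist still reads after stopping. 0.35 to 0.45 N m at a stop, or 0.3 to 0.5 rad past the first rise (20 to 50 N), is just snug.
- lock_nut: small knurled steel nut on the stud above the drag nut, 32 mm across, 14 mm tall; starts 0.5 to 2.4 mm above the drag nut. Grip it round its rim, with about 60 N. Same thread: clockwise from above is down, 6 mm a turn. It stays where it is left. Origin: centre of its underside, z up.
- lock_nut_top (a point): centre of the lock nut's top face. Feel: it runs with 0.10 to 0.15 N m until it meets the drag nut; then each 0.1 rad adds about 8 N, each N at first about 0.004 N m at a stop. 0.3 to 0.4 N m at a stop, or 0.6 to 0.8 rad past the first rise (45 to 70 N), is firm; 25 N is enough. Further on the stopped reading may sag. Over 120 N is too tight, 180 N ruins the thread. A quarter adds to the washer.
- gold_spool: loose spool of gold ribbon, 54 mm across and 24 mm tall, standing flat beside the dispenser; origin under its centre
- date_stamp: loose date stamp with a wooden grip, 26x55 mm foot, 71 mm tall, standing upright beside the dispenser; origin under its centre, z up
Not all that is in view belongs to the job. Leave any green look-alike of the date_stamp alone.

How it is judged:
On the way, in this order (a step that is already met when the one before it is completed fails the run):
1. the drag nut is snug on the spool's washer (15 to 80 N) while the lock nut is still clear of it (contact force between drag_nut and stand_spool between 15 and 80 N and contact force between lock_nut and drag_nut below 1 N), for 0.2 s.
2. the lock nut is tightened against the drag nut (more than 25 N) (contact force between lock_nut and drag_nut above 25 N), for 0.2 s.
At the end, for the whole second after the job is handed in: The lock nut clamps on the drag nut with 25 to 120 N and the drag nut still presses the spool's washer with only 15 to 80 N; both nuts are at rest and the date stamp and the gold spool stand upright (contact force between drag_nut and stand_spool between 15 and 80 N and contact force between lock_nut and drag_nut between 25 and 120 N and angular speed of each of drag_nut, lock_nut below 0.05 rad/s and angle between each of date_stamp, gold_spool's own z axis and vertical below 0.2 rad); the robot touches nothing.
It fails at once if the spool is cracked: the drag nut presses it with more than 130 N (contact force between drag_nut and stand_spool above 130 N).
It fails at once if the thread is forced: the lock nut clamps with more than 180 N (contact force between lock_nut and drag_nut above 180 N).
It fails at once if the gold spool or the date stamp is shifted by more than 20 mm (distance of any of gold_spool, date_stamp from where it was at the start of the episode above 0.02 m).
It also fails if it takes over 72 s, if anything falls off the work surface, if the arm or the gripper's body presses on something with over 40 N, if the wrist force passes 120 N, or if a joint passes its speed limit or range.

### The arm

A 6-joint arm with a two-finger parallel gripper is mounted at the origin on a cart in front of the work surface, level with it; the furniture and walls round the work are solid. World frame = base frame: x ahead of the robot, y to its left, z up, the work surface at z = 0. Lengths are in m, angles in rad, forces in N, time in s.
With the tool pointing down it reaches from about 0.275 to 0.875 m from the base axis. Payload 12.5 kg.
Tool frame: the origin (TCP) lies on the centre line of the jaws, within the pads' length; the fingertips stand r.finger_overhang ahead of it and the grasp point (between the pads) lies 3 mm ahead of it (r.finger_overhang is the distance from the TCP to the fingertips, in m); z points along the fingers, y is the line along which they close (so a half turn about z gives the same grasp; the last joint's range is limited). The gripper opens to 85 mm and grips with 20 to 120 N. Pads are 22 mm wide; open, the fingers measure 114 mm over their backs; the gripper's body (76 mm by 85 mm) begins 54 mm behind the grasp point. The pads swing forward as they close: fully open they stand 13 mm farther back than shut.
Start: joints at [1.108, 0.351, 1.652, -0, 1.139, -0.085], TCP at [0.203, 0.511, 0.253] pointing down, gripper open.
Joint ranges: [-2.75, 2.75], [-0.79, 2.1], [0.01, 2.65], [-1.57, 4.71], [0.07, 3.14], [-2.87, 2.87]. Speed limits (rad/s): [2.22, 2.22, 2.79, 3.14, 3.14, 3.14].

### API

Orientations are given as a unit quaternion [x, y, z, w].
In Python, from cell import r, optics gives the robot as it stands. The module is installed in compiled form; this text tells all that it offers. Calls block until the motion is done:
- r.move_to(position, orientation): joint-space move of the TCP to a pose.
- r.move_linear(position, rot=None, vel=0.15): straight line of the TCP; rot=None keeps the orientation; vel is the mean speed in m/s.
- r.set_joints(angles): joint-space move.
- r.set_gripper(opening, squeeze=None): opening from 0.0 (shut) to 1.0 (fully open); squeeze is the grip in N (None keeps the last); returns when the fingers have stopped.
- r.sleep(seconds).
- r.inverse_kinematics(position, orientation): joint angles nearest the present ones, or None.
- optics.get_image(name): name is "side" or "top"; returns a dict with "pixels" (420x560x3 uint8, red, green, blue), "depth" (420x560 float32, m along the optical axis (not along the pixel's ray), 0 where there is no reading), "fx", "fy", "cx", "cy" (pixels), "camera_from_world" (4x4, takes a point from world to camera coordinates). Camera axes: x right, y down, z forward; pixel columns grow to the right and rows downward; lengths in m; the calibration is good to about 2 mm. A picture is of the moment at which its call begins.
A pose or a line that the arm cannot do raises r.PlanningError and nothing moves.
- r.hand_in(): hands the job in; it is judged then, once.
Readings, each from a call of its own:
- r.current_t(): time.
- r.current_q(): joint angles.
- r.current_qvel(): joint speeds.
- r.current_effort(): joint torques, N m.
- r.current_tool_pos(): TCP position.
- r.current_ee_rot(): TCP orientation.
- r.current_contact_force(): force on the tool from outside, world axes, zero at the start.
- r.current_torque(): the same for the moment, N m.
- r.current_opening(): opening from 0.0 (shut) to 1.0 (fully open).
- r.current_finger_force(): force on a finger pad.
Only numpy, scipy, OpenCV 4.12 (cv2) and the standard library are available. Lean on these libraries where they do the work, as an engineer would, in place of code of your own. Each camera call takes 0.05 s, during which the arm holds its last target. There are 200 camera calls.

## Working session

There is one attempt and no reset: what is moved stays moved. The work goes in short steps, each a Python script; the robot and the scene stay as the last script left them, time stands still between calls to the robot, and variables do not carry over. Pictures are saved under pics/ and viewed, at most 10 in all, crops included, and the job is handed in when it is done.

```bash
mkdir -p pics; python3 - <<'E'
from cell import r, optics
import cv2,numpy as np
for n in("side","top"):
    d=optics.get_image(n); cv2.imwrite(f"pics/{n}0.png",d["pixels"][:,:,::-1]); np.savez(f"{n}0.npz",**d)
    print(n,d["fx"],d["cx"],d["cy"],np.round(d["camera_from_world"],3).tolist())
print(r.finger_overhang,r.current_ee_rot(),r.current_t(),r.current_torque())
E
```

```text
side 470.8476105682179 277.5339235673976 216.99359899985734 [[-0.883, -0.47, -0.02, 0.409], [-0.275, 0.549, -0.789, 0.382], [0.382, -0.691, -0.614, 0.473], [0.0, 0.0, 0.0, 1.0]]
top 423.35198002317384 283.50175733207084 210.8326118507933 [[-0.019, -1.0, -0.007, -0.276], [-0.993, 0.02, -0.116, 0.616], [0.116, 0.005, -0.993, 0.869], [0.0, 0.0, 0.0, 1.0]]
0.022 [ 1.87771896e-01  9.82212528e-01 -4.99231843e-04 -1.20940016e-04] 0.1 [ 0.03953739  0.05444699 -0.00233101]
```

View pics/side0.png

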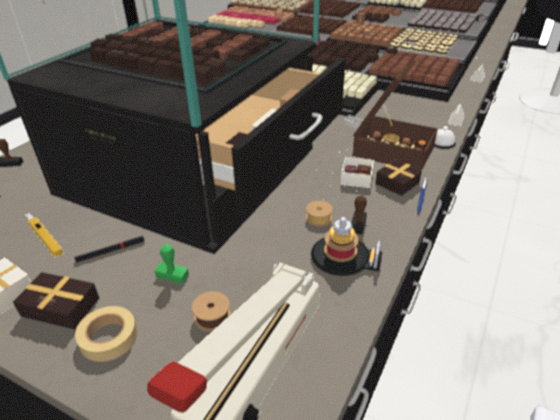

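View pics/top0.png

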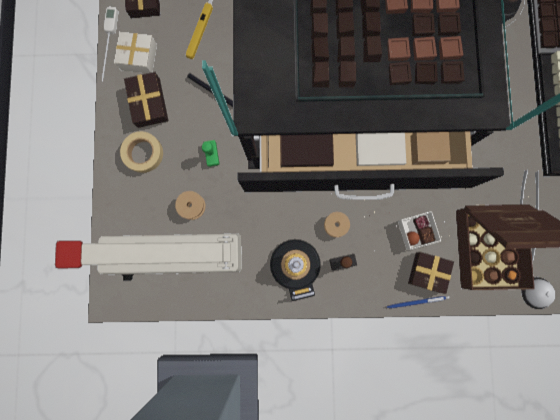

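The side view shows the dispenser at (341,245) and the top view at (296,264). The steel lock nut sits on top at side (343,226), with the brass drag nut below it at (341,238) and the red spool under that. 

Look-alikes:
- **Date stamp:** the dark one at top (343,262) / side (360,208) is the real one. The green one at top (210,152) / side (170,263) is to be left alone.
- **Gold spool:** candidates are at top (337,224), which is beside the dispenser and so my choice, and top (190,205). The tape ring at (140,152) is not one.

Next is a close crop to check the choice, plus the measurements.

```bash
cat > loc.py <<'E'
import numpy as np,cv2
def cloud(d):
    v,u=np.mgrid[0:420,0:560]; z=d["depth"]
    P=np.stack([(u-d["cx"])/d["fx"]*z,(v-d["cy"])/d["fy"]*z,z,np.ones_like(z)],-1)
    W=P@np.linalg.inv(d["camera_from_world"]).T
    W[z==0]=np.nan
    return W[...,:3]
E
python3 - <<'E'
from loc import *
D={n:dict(np.load(n+"0.npz")) for n in("side","top")}
W={n:cloud(D[n]) for n in D}
for n,px in(("top",[(296,264),(343,262),(337,224),(190,205),(238,250),(303,294),(365,190),(365,180)]),("side",[(343,221),(341,238),(341,250),(360,203),(318,210)])):
    for u,v in px: print(n,u,v,np.round(W[n][v,u],4))
c=W["top"][264,296,:2]
for n in W:
    w=W[n].reshape(-1,3); rr=np.hypot(*(w[:,:2]-c).T)
    for lo,hi in((.03,.048),(.048,.054),(.054,.062),(.062,.066),(.066,.072),(.072,.077),(.077,.082),(.082,.097)):
        m=(rr<.04)&(w[:,2]>lo)&(w[:,2]<hi)
        if m.sum(): print(n,lo,hi,m.sum(),np.round(w[m].mean(0),4),np.round(np.ptp(w[m],axis=0),4))
a=cv2.resize(D["side"]["pixels"][205:280,295:395],(800,600),interpolation=cv2.INTER_CUBIC)[:, :,::-1]
b=cv2.resize(D["top"]["pixels"][230:305,250:350],(800,600),interpolation=cv2.INTER_CUBIC)[:, :,::-1]
cv2.imwrite("pics/c1.png",cv2.resize(np.hstack([a,b]),(800,300)))
E
```

```text
top 296 264 [ 0.4981 -0.3106  0.0916]
top 343 262 [ 0.5001 -0.4063  0.0687]
top 337 224 [ 5.831e-01 -4.052e-01 -5.000e-04]
top 190 205 [ 0.632  -0.0795 -0.0015]
top 238 250 [ 0.529  -0.191   0.0434]
top 303 294 [ 0.4356 -0.3249  0.0406]
top 365 190 [ 0.6581 -0.4703 -0.0017]
top 365 180 [ 0.6388 -0.4282  0.2224]
side 343 221 [ 0.4956 -0.3063  0.0893]
side 341 238 [ 0.4917 -0.2916  0.0632]
side 341 250 [ 0.4885 -0.2877  0.0395]
side 360 203 [ 0.4988 -0.4067  0.0613]
side 318 210 [ 0.5807 -0.3954  0.0245]
side 0.03 0.048 346 [ 0.4931 -0.2964  0.0425] [0.0597 0.0542 0.0178]
side 0.048 0.054 37 [ 0.4943 -0.2952  0.0497] [0.0425 0.0262 0.006 ]
side 0.054 0.062 111 [ 0.4937 -0.2968  0.059 ] [0.0448 0.0385 0.0079]
side 0.062 0.066 131 [ 0.4951 -0.3023  0.0633] [0.045  0.0379 0.003 ]
side 0.066 0.072 37 [ 0.4943 -0.3013  0.07  ] [0.0307 0.0324 0.0045]
side 0.072 0.077 53 [ 0.4956 -0.302   0.0751] [0.0317 0.025  0.0046]
side 0.077 0.082 112 [ 0.4969 -0.3081  0.079 ] [0.0303 0.0294 0.0049]
side 0.082 0.097 43 [ 0.4977 -0.3086  0.0882] [0.0104 0.0096 0.0107]
top 0.03 0.048 248 [ 0.4981 -0.3094  0.046 ] [0.0579 0.0584 0.0056]
top 0.048 0.054 36 [ 0.5002 -0.3116  0.0492] [0.0531 0.0561 0.0041]
top 0.054 0.062 46 [ 0.4963 -0.3094  0.0609] [0.0428 0.0431 0.0042]
top 0.062 0.066 145 [ 0.4983 -0.3093  0.0638] [0.0426 0.0429 0.0039]
top 0.066 0.072 9 [ 0.4954 -0.3116  0.0671] [0.034  0.0328 0.0029]
top 0.072 0.077 14 [ 0.4976 -0.3121  0.0762] [0.0279 0.0302 0.0023]
top 0.077 0.082 125 [ 0.4983 -0.3101  0.0795] [0.0279 0.0301 0.0045]
top 0.082 0.097 34 [ 0.4981 -0.3093  0.0893] [0.012  0.0239 0.0113]
```

View pics/c1.png

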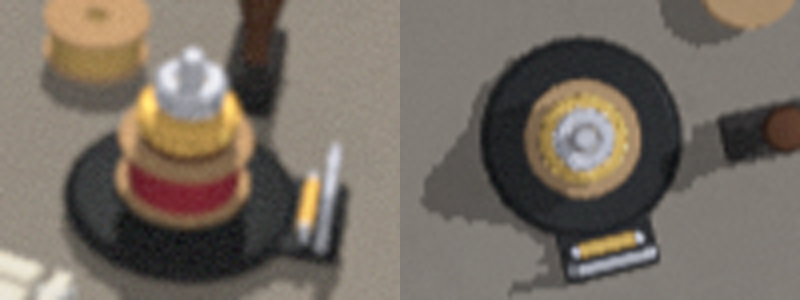

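The crop confirms the choice: steel nut over brass nut over the washer and red spool, with the bail on the -x side and the stamp about 97 mm away in -y. The axis is near (0.498, -0.3095). The drag nut's top is at about 64 mm and the lock nut's top at about 79.5 mm. Now I'll hover and then grip the drag nut.

```bash
cat > h.py <<'E'
from cell import r, optics
import numpy as np
C=np.array([.498,-.3095]); DOWN=[1,0,0,0]
def go(z,q6,c=C):
    """TCP over c at height z, tool down, last joint at q6"""
    q=np.array(r.inverse_kinematics([c[0],c[1],z],DOWN)); q[5]=q6; r.set_joints(q)
def tz(n=5):
    v=[]
    for _ in range(n): v.append(r.current_torque()[2]); r.sleep(.02)
    return float(np.mean(v))
def st(s=""):
    print(s,"t%.2f"%r.current_t(),"p",np.round(r.current_tool_pos(),4),"q6 %.3f"%r.current_q()[5],"F",np.round(r.current_contact_force(),1),"M",np.round(r.current_torque(),3),"op %.3f"%r.current_opening(),"ff",np.round(r.current_finger_force(),1),flush=True)
E
python3 - <<'E'
from h import *
go(.16,-2.6); st("hover"); print(r.current_ee_rot())
r.set_gripper(.8); st("open")
go(.0725,-2.6); st("down")
r.set_gripper(.0,60); st("grip"); r.sleep(.2); st("grip")
E
```

```text
hover t3.17 p [ 0.4983 -0.309   0.1601] q6 -2.600 F [-0.3 -1.  -0.2] M [-0.01  -0.006 -0.036] op 0.997 ff 0.0
[-1.95936554e-01  9.80616574e-01 -1.47695221e-05  4.60307887e-05]
open t3.49 p [ 0.4981 -0.3093  0.16  ] q6 -2.600 F [-0.6  1.  -0.3] M [-0.025 -0.001  0.003] op 0.800 ff 0.0
down t3.93 p [ 0.4982 -0.3096  0.0729] q6 -2.600 F [0.  0.2 0.2] M [-0.026  0.005  0.013] op 0.793 ff 0.0
grip t4.29 p [ 0.4993 -0.3108  0.0753] q6 -2.600 F [-1.7 -0.7  7.7] M [-0.367  0.178  0.003] op 0.503 ff 59.6
grip t4.49 p [ 0.4993 -0.3108  0.0754] q6 -2.600 F [-1.6 -1.8  8.5] M [-0.34   0.153 -0.022] op 0.503 ff 59.7
```

```bash
python3 - <<'E'
from h import *
import cv2
d=optics.get_image("side"); cv2.imwrite("pics/g1.png",cv2.resize(d["pixels"][175:280,275:415],(800,600),interpolation=cv2.INTER_CUBIC)[:,:,::-1])
E
```

```text
(no output)
```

View pics/g1.png

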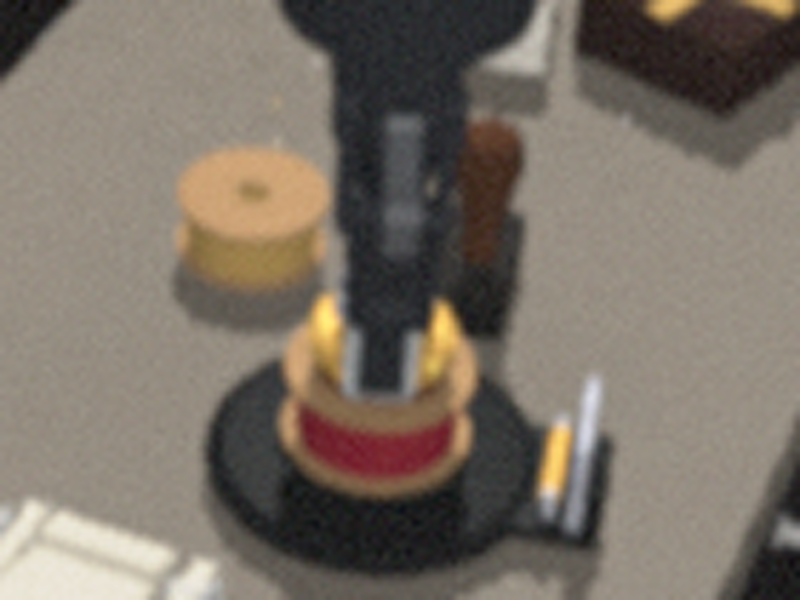

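The picture shows the finger at (385,350) on the brass nut's rim, with the fingertip just above the red spool's flange. The grasp is good. Now I'll turn it clockwise in small steps, reading the torque at each stop.

```bash
cat >> h.py <<'E'
def turn(c,z0,q0,step,nmax,stop,n=4):
    """clockwise helix in steps; stops when the standing moment reaches stop"""
    for i in range(1,nmax+1):
        a=i*step; go(z0-a*.006/6.2832,q0+a,c); r.sleep(.08); m=tz(n)
        print("%.2f q6 %.3f/%.3f tz %.3f Fz %.1f"%(r.current_t(),q0+a,r.current_q()[5],m,r.current_contact_force()[2]),flush=True)
        if abs(m)>stop: return m
E
python3 - <<'E'
from h import *
c=np.array([.4990,-.3104]); go(.0750,-2.6,c); st("relax")
turn(c,.0750,-2.6,.15,6,.27)
st()
E
```

```text
relax t4.79 p [ 0.4993 -0.3108  0.0756] q6 -2.600 F [ 2.7 -3.  -7.2] M [-0.746 -0.392 -0.005] op 0.499 ff 69.2
5.21 q6 -2.450/-2.453 tz -0.189 Fz -6.8
5.62 q6 -2.300/-2.303 tz -0.175 Fz -7.2
6.04 q6 -2.150/-2.153 tz -0.190 Fz -8.2
6.46 q6 -2.000/-2.003 tz -0.179 Fz -8.5
6.88 q6 -1.850/-1.853 tz -0.162 Fz -8.2
7.29 q6 -1.700/-1.703 tz -0.186 Fz -9.9
 t7.29 p [ 0.4993 -0.3121  0.0748] q6 -1.703 F [  0.3 -12.9  -9.9] M [-2.348  0.119 -0.178] op 0.499 ff 69.0
```

```bash
python3 - <<'E'
from h import *
c=np.array([.4990,-.3116])
turn(c,.0737,-1.7,.1,20,.27)
st()
E
```

```text
7.69 q6 -1.600/-1.606 tz -0.208 Fz 0.7
8.09 q6 -1.500/-1.506 tz -0.185 Fz 1.4
8.49 q6 -1.400/-1.406 tz -0.209 Fz 1.5
8.89 q6 -1.300/-1.306 tz -0.209 Fz 1.6
9.29 q6 -1.200/-1.206 tz -0.167 Fz 2.0
9.69 q6 -1.100/-1.106 tz -0.186 Fz 1.9
10.09 q6 -1.000/-1.006 tz -0.198 Fz 1.9
10.49 q6 -0.900/-0.906 tz -0.196 Fz 2.7
10.89 q6 -0.800/-0.805 tz -0.205 Fz 4.4
11.29 q6 -0.700/-0.706 tz -0.205 Fz 3.1
11.69 q6 -0.600/-0.606 tz -0.184 Fz 5.0
12.09 q6 -0.500/-0.506 tz -0.205 Fz 5.6
12.49 q6 -0.400/-0.406 tz -0.160 Fz 6.0
12.89 q6 -0.300/-0.306 tz -0.175 Fz 6.5
13.29 q6 -0.200/-0.206 tz -0.170 Fz 7.0
13.69 q6 -0.100/-0.106 tz -0.186 Fz 8.5
14.09 q6 0.000/-0.006 tz -0.219 Fz 8.8
14.49 q6 0.100/0.095 tz -0.207 Fz 10.5
14.89 q6 0.200/0.195 tz -0.232 Fz 10.8
15.29 q6 0.300/0.295 tz -0.290 Fz 11.4
 t15.29 p [ 0.4967 -0.3124  0.0727] q6 0.295 F [-18.6  -9.   11.4] M [-1.304  3.287 -0.304] op 0.499 ff 71.1
```

```bash
python3 - <<'E'
from h import *
c=np.array([.4970,-.3120])
go(.0718,.3,c); r.sleep(.1); print(tz(8)); st()
turn(c,.0718,.3,.07,5,.365,8)
st()
E
```

```text
-0.059613014554974524
 t15.78 p [ 0.4965 -0.3124  0.0727] q6 0.296 F [-8.3 -5.8  7.6] M [-0.606  1.517 -0.047] op 0.500 ff 70.7
16.24 q6 0.370/0.366 tz -0.322 Fz 8.2
16.71 q6 0.440/0.436 tz -0.324 Fz 8.4
17.18 q6 0.510/0.506 tz -0.375 Fz 8.6
 t17.18 p [ 0.4964 -0.3121  0.0725] q6 0.506 F [-9.1 -3.5  8.6] M [-0.275  1.644 -0.329] op 0.502 ff 71.0
```

The drag nut is snug at about 30 N by both the torque and the angle. I'll release it, go up, and rotate the wrist back for the lock nut.

```bash
python3 - <<'E'
from h import *
c=np.array([.4966,-.3121])
r.set_gripper(.8); st("rel")
p=r.current_tool_pos(); go(.125,.5,c); go(.125,-2.75,c); st("up")
r.set_gripper(.65)
go(.0905,-2.75,c); st("down")
r.set_gripper(.0,60); r.sleep(.2); st("grip")
import cv2
d=optics.get_image("side"); cv2.imwrite("pics/g2.png",cv2.resize(d["pixels"][175:280,275:415],(800,600),interpolation=cv2.INTER_CUBIC)[:,:,::-1])
E
```

```text
rel t17.54 p [ 0.4972 -0.3118  0.0717] q6 0.509 F [0.6 0.3 0.4] M [-0.011 -0.036 -0.005] op 0.799 ff 0.0
up t20.60 p [ 0.4966 -0.3121  0.1249] q6 -2.750 F [-1.2  0.7  0.4] M [0.013 0.002 0.035] op 0.798 ff 0.0
down t21.15 p [ 0.4958 -0.3115  0.0897] q6 -2.750 F [-0.2 -0.1  0.7] M [-0.025 -0.001 -0.013] op 0.648 ff 0.0
grip t21.72 p [ 0.4969 -0.3121  0.0922] q6 -2.750 F [-3.4  3.1  7. ] M [ 0.698  0.54  -0.019] op 0.344 ff 58.6
```

View pics/g2.png

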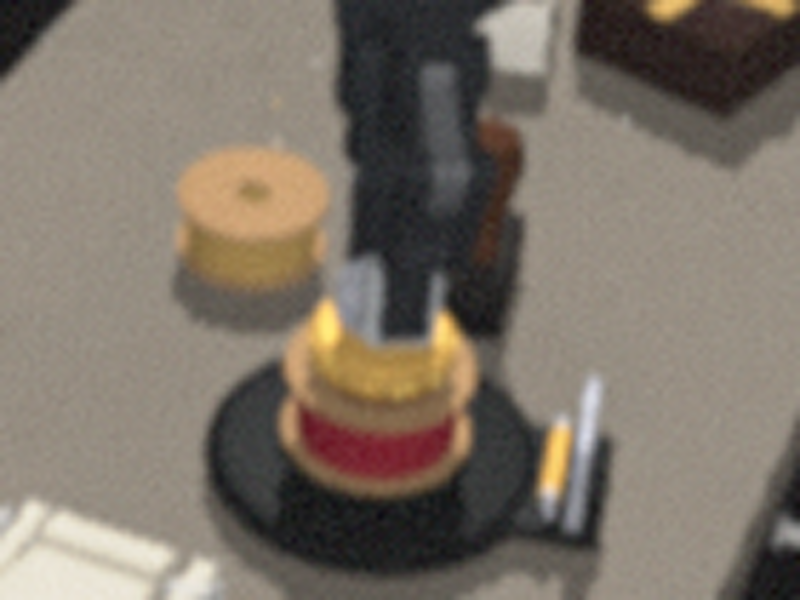

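The picture shows the finger at (405,300) gripping the steel nut, with its tip clear above the brass nut. Now I'll turn the lock nut.

```bash
python3 - <<'E'
from h import *
c=np.array([.4968,-.3121])
go(.0915,-2.75,c); st()
turn(c,.0915,-2.75,.2,15,.2)
st()
E
```

```text
t22.02 p [ 0.4969 -0.3121  0.0923] q6 -2.750 F [-2.2  2.5  5.6] M [0.563 0.506 0.002] op 0.338 ff 61.6
22.48 q6 -2.550/-2.550 tz -0.099 Fz 6.5
22.93 q6 -2.350/-2.350 tz -0.094 Fz 8.5
23.39 q6 -2.150/-2.150 tz -0.097 Fz 9.1
23.85 q6 -1.950/-1.950 tz -0.097 Fz 8.5
24.31 q6 -1.750/-1.750 tz -0.095 Fz 8.4
24.77 q6 -1.550/-1.550 tz -0.091 Fz 9.1
25.23 q6 -1.350/-1.350 tz -0.105 Fz 9.0
25.68 q6 -1.150/-1.150 tz -0.146 Fz 9.0
26.14 q6 -0.950/-0.950 tz -0.115 Fz 7.9
26.60 q6 -0.750/-0.750 tz -0.114 Fz 7.8
27.06 q6 -0.550/-0.550 tz -0.131 Fz 6.6
27.52 q6 -0.350/-0.350 tz -0.116 Fz 5.4
27.98 q6 -0.150/-0.150 tz -0.112 Fz 4.7
28.43 q6 0.050/0.050 tz -0.116 Fz 4.1
28.89 q6 0.250/0.250 tz -0.122 Fz 3.2
 t28.89 p [ 0.4985 -0.311   0.0894] q6 0.250 F [ 8.8 12.3  3.2] M [ 1.924 -1.462 -0.133] op 0.338 ff 61.5
```

```bash
python3 - <<'E'
from h import *
c=np.array([.4980,-.3113])
turn(c,.0915-3.0*.006/6.2832,.25,.1,22,.19)
st()
E
```

```text
29.29 q6 0.350/0.350 tz -0.112 Fz 5.1
29.69 q6 0.450/0.450 tz -0.116 Fz 5.4
30.09 q6 0.550/0.548 tz -0.134 Fz 5.7
30.49 q6 0.650/0.647 tz -0.126 Fz 5.8
30.89 q6 0.750/0.746 tz -0.114 Fz 5.5
31.29 q6 0.850/0.845 tz -0.094 Fz 5.1
31.69 q6 0.950/0.945 tz -0.120 Fz 5.2
32.09 q6 1.050/1.045 tz -0.128 Fz 5.6
32.49 q6 1.150/1.145 tz -0.137 Fz 5.4
32.89 q6 1.250/1.244 tz -0.122 Fz 5.0
33.29 q6 1.350/1.344 tz -0.100 Fz 5.3
33.69 q6 1.450/1.444 tz -0.126 Fz 5.1
34.09 q6 1.550/1.544 tz -0.097 Fz 5.5
34.49 q6 1.650/1.644 tz -0.102 Fz 4.9
34.89 q6 1.750/1.744 tz -0.083 Fz 6.0
35.29 q6 1.850/1.844 tz -0.127 Fz 5.5
35.69 q6 1.950/1.944 tz -0.100 Fz 5.5
36.09 q6 2.050/2.044 tz -0.089 Fz 6.6
36.49 q6 2.150/2.144 tz -0.104 Fz 6.8
36.89 q6 2.250/2.245 tz -0.150 Fz 6.1
37.29 q6 2.350/2.344 tz -0.102 Fz 6.8
37.69 q6 2.450/2.444 tz -0.125 Fz 7.1
 t37.69 p [ 0.4979 -0.3125  0.0873] q6 2.444 F [-2.7 -3.   7.1] M [-0.538  0.702 -0.199] op 0.338 ff 62.0
```

Turned 5.2 rad so far without contact. The joint is nearly at its limit, so I'll regrasp half a turn back and measure the nut heights meanwhile.

```bash
python3 - <<'E'
from h import *
from loc import cloud
c=np.array([.4975,-.3120])
r.set_gripper(.65); go(.125,2.44,c); go(.125,-1.0,c); st("up")
d=optics.get_image("side"); w=cloud(d).reshape(-1,3); w=w[np.isfinite(w[:,0])]
rr=np.hypot(*(w[:,:2]-c).T)
h=np.histogram(w[rr<.026,2],bins=np.arange(.044,.1,.001)); print([(round(float(b)*1e3),int(n)) for n,b in zip(*h)])
go(.0853,-1.0,c); st("down"); r.set_gripper(0,60); r.sleep(.2); st("grip")
E
```

```text
up t41.23 p [ 0.4975 -0.312   0.1249] q6 -1.000 F [-0.3 -1.1  0.5] M [ 0.045 -0.015  0.049] op 0.652 ff 0.0
[(44, 16), (45, 40), (46, 35), (47, 19), (48, 4), (49, 3), (50, 6), (51, 4), (52, 12), (53, 11), (54, 10), (55, 9), (56, 14), (57, 22), (58, 26), (59, 34), (60, 43), (61, 28), (62, 11), (63, 7), (64, 10), (65, 8), (66, 5), (67, 11), (68, 9), (69, 9), (70, 7), (71, 20), (72, 19), (73, 29), (74, 32), (75, 26), (76, 4), (77, 5), (78, 2), (79, 5), (80, 1), (81, 2), (82, 5), (83, 1), (84, 5), (85, 3), (86, 2), (87, 4), (88, 4), (89, 4), (90, 8), (91, 7), (92, 2), (93, 0), (94, 0), (95, 0), (96, 0), (97, 0), (98, 0), (99, 0)]
down t41.56 p [ 0.4967 -0.3114  0.0844] q6 -1.000 F [0.2 0.3 0.9] M [-0.008 -0.023 -0.018] op 0.646 ff 0.0
grip t42.12 p [ 0.4981 -0.3124  0.0871] q6 -1.000 F [-1.   0.8  5.8] M [ 0.185  0.187 -0.01 ] op 0.340 ff 58.8
```

Heights: the drag nut's top is at about 61 mm and the lock nut's at about 75 mm, so contact is imminent.

```bash
python3 - <<'E'
from h import *
c=np.array([.4978,-.3122])
go(.0862,-1.0,c)
turn(c,.0862,-1.0,.1,14,.22,8)
st()
E
```

```text
42.84 q6 -0.900/-0.900 tz -0.159 Fz 6.5
43.31 q6 -0.800/-0.800 tz -0.169 Fz 7.5
43.77 q6 -0.700/-0.700 tz -0.216 Fz 8.1
44.24 q6 -0.600/-0.600 tz -0.212 Fz 7.7
44.71 q6 -0.500/-0.500 tz -0.257 Fz 8.6
 t44.71 p [ 0.4977 -0.3125  0.0867] q6 -0.500 F [-3.9  1.7  8.6] M [ 0.122  0.663 -0.241] op 0.340 ff 61.8
```

```bash
python3 - <<'E'
from h import *
c=np.array([.4978,-.3122])
turn(c,.0862-.5*.006/6.2832,-.5,.1,2,.33,10)
r.sleep(.3); print(tz(15)); st()
E
```

```text
45.21 q6 -0.400/-0.400 tz -0.321 Fz 8.8
45.71 q6 -0.300/-0.300 tz -0.372 Fz 10.1
-0.3541243859017571
 t46.26 p [ 0.4976 -0.3124  0.0865] q6 -0.299 F [-6.3  1.5  9.4] M [ 0.242  0.981 -0.373] op 0.345 ff 61.9
```

The lock nut is firm at about 60 N (0.36 N m at the stop). I'll release it, withdraw, check once, and hand in.

```bash
python3 - <<'E'
from h import *
import cv2
c=np.array([.4976,-.3124])
r.set_gripper(.7); go(.20,-.3,c); st("up")
d=optics.get_image("side"); cv2.imwrite("pics/end.png",d["pixels"][:,:,::-1])
E
```

```text
up t47.19 p [ 0.4976 -0.3124  0.2005] q6 -0.300 F [-0.   0.6 -0.1] M [0.006 0.04  0.007] op 0.699 ff 0.0
```

View pics/end.png

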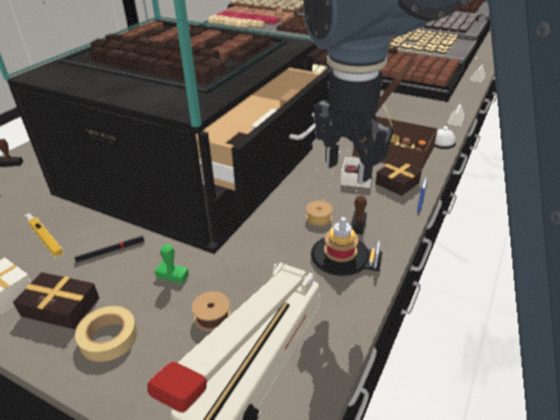

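The gripper is clear. The stamp (360,208) and the gold spool (318,212) are upright where they were, and the nuts are seated at (342,232).

```bash
python3 -c "
from cell import r
print(r.hand_in())"
```

```text
the job is handed in; nothing more can be done
None
```

I handed the job in at about 47 s, with no verdict shown: by the torque and angle readings the drag nut was snug at about 30 N before locking (about 45 N estimated after), the lock nut clamps it with about 60 N, and the gripper is clear with the stamp and gold spool undisturbed.

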